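Press home the arch of glass stones on a picture frame

TASK

The arch of seven domed glass stones on the wooden picture frame still stands a little proud. With the fingertips run along the row from the largest stone to the smallest, gently pressing each one in turn down into its pocket until it is fully home, then move clear. Do not pull any stone up, lift or shift the frame, or disturb the small things lying on it and around it.

Things in the scene. Friction and masses are not known exactly. Their poses are not given: they have to be found in the camera images.
- frame: wide wooden picture frame lying loose, face up, on the table, turned any way round: 220 mm (its x) x 300 mm (its y) x 20 mm thick, 1 kg; origin at the centre of its underside, z up. Its picture pane (80 x 130 mm, at x = -35 mm) lies 3 mm below the face. Seven domed green glass stones stand in cork-lined pockets in an arch round the picture, graded from large to small
- crown1 (a point): top of the dome of stone 1 (the largest, where the row begins), a round flat-backed green glass dome 36 mm across; it stands at x = -20 mm, y = 118 mm in the frame's own axes. When home, the crown is 5.5 mm above the frame's face, 25.5 mm above the table; as found up to 3.5 mm higher. It moves with the stone
- stone1 (a joint): how far stone 1 is pressed into its pocket, in m: 0 = standing 3.5 mm proud, 0.0035 = fully home on the pocket's floor (a hard stop); negative = pulled out. The snug fit yields to about 2 N and the stone stays where it is left, with no spring
- crown2 (a point): top of the dome of stone 2, a round flat-backed green glass dome 34 mm across; it stands at x = 28 mm, y = 97.4 mm in the frame's own axes. When home, the crown is 5.5 mm above the frame's face, 25.5 mm above the table; as found up to 3.5 mm higher. It moves with the stone
- stone2 (a joint): how far stone 2 is pressed into its pocket, in m: 0 = standing 3.5 mm proud, 0.0035 = fully home on the pocket's floor (a hard stop); negative = pulled out. The snug fit yields to about 2 N and the stone stays where it is left, with no spring
- crown3 (a point): top of the dome of stone 3, a round flat-backed green glass dome 32 mm across; it stands at x = 56.2 mm, y = 52.4 mm in the frame's own axes. When home, the crown is 5.5 mm above the frame's face, 25.5 mm above the table; as found up to 3.5 mm higher. It moves with the stone
- stone3 (a joint): how far stone 3 is pressed into its pocket, in m: 0 = standing 3.5 mm proud, 0.0035 = fully home on the pocket's floor (a hard stop); negative = pulled out. The snug fit yields to about 2 N and the stone stays where it is left, with no spring
- crown4 (a point): top of the dome of stone 4, a round flat-backed green glass dome 30 mm across; it stands at x = 65 mm, y = 0 mm in the frame's own axes. When home, the crown is 5.5 mm above the frame's face, 25.5 mm above the table; as found up to 3.5 mm higher. It moves with the stone
- stone4 (a joint): how far stone 4 is pressed into its pocket, in m: 0 = standing 3.5 mm proud, 0.0035 = fully home on the pocket's floor (a hard stop); negative = pulled out. The snug fit yields to about 2 N and the stone stays where it is left, with no spring
- crown5 (a point): top of the dome of stone 5, a round flat-backed green glass dome 28 mm across; it stands at x = 56.2 mm, y = -52.4 mm in the frame's own axes. When home, the crown is 5.5 mm above the frame's face, 25.5 mm above the table; as found up to 3.5 mm higher. It moves with the stone
- stone5 (a joint): how far stone 5 is pressed into its pocket, in m: 0 = standing 3.5 mm proud, 0.0035 = fully home on the pocket's floor (a hard stop); negative = pulled out. The snug fit yields to about 2 N and the stone stays where it is left, with no spring
- crown6 (a point): top of the dome of stone 6, a round flat-backed green glass dome 26 mm across; it stands at x = 28 mm, y = -97.4 mm in the frame's own axes. When home, the crown is 5.5 mm above the frame's face, 25.5 mm above the table; as found up to 3.5 mm higher. It moves with the stone
- stone6 (a joint): how far stone 6 is pressed into its pocket, in m: 0 = standing 3.5 mm proud, 0.0035 = fully home on the pocket's floor (a hard stop); negative = pulled out. The snug fit yields to about 2 N and the stone stays where it is left, with no spring
- crown7 (a point): top of the dome of stone 7 (the smallest, where the row ends), a round flat-backed green glass dome 24 mm across; it stands at x = -20 mm, y = -118 mm in the frame's own axes. When home, the crown is 5.5 mm above the frame's face, 25.5 mm above the table; as found up to 3.5 mm higher. It moves with the stone
- stone7 (a joint): how far stone 7 is pressed into its pocket, in m: 0 = standing 3.5 mm proud, 0.0035 = fully home on the pocket's floor (a hard stop); negative = pulled out. The snug fit yields to about 2 N and the stone stays where it is left, with no spring
- eraser: worn beige eraser block, 18 x 45 x 12 mm, lying on the frame inside the arch; origin at the centre of its underside. A bystander
- paint_pot: small closed paint pot, 30 mm across, 32 mm tall, standing on the frame near its lower edge; origin at the centre of its underside. A bystander
- button_blank: round wooden button blank, 24 mm across, 6 mm thick, lying on the frame near its lower edge; origin at the centre of its underside. A bystander (flat wood, not one of the glass stones)
- cutters: flush cutters with yellow grips and dark jaws, 165 mm long, 13 mm high, lying on the table; origin on the table near the pivot. A bystander
- ink_pad: square closed ink pad, 76 x 76 x 20 mm, lying on the table; origin at the centre of its underside. A bystander
- glue_stick: upright glue stick, 29 mm across, 88 mm tall, standing on the table; origin at the centre of its underside. A bystander
- scissors: small scissors with yellow bows, 150 mm long, 10 mm high, lying on the table; origin on the table near the pivot. A bystander

How it is judged:
By the outcome, as a careful person would: the job done as asked, in the order asked, and still so for the second after the job is handed in, with the robot touching nothing.
It also fails if it takes over 58 s, if anything falls off the work surface, if the arm or the gripper's body presses on something with over 40 N, if the wrist force passes 120 N, or if a joint passes its speed limit or range.

ROBOT

A 6-joint arm with a two-finger parallel gripper is mounted at the origin on the work surface. World frame = base frame: x ahead of the robot, y to its left, z up, the work surface at z = 0. Lengths are in m, angles in rad, forces in N, time in s.
With the tool pointing down it reaches from about 0.375 to 0.9 m from the base axis. Payload 3.1 kg.
Tool frame: the origin (TCP) lies at the very end of the fingers, on their centre line; the grasp point (between the pads) lies 19 mm behind it; z points along the fingers, y is the line along which they close (so a half turn about z gives the same grasp; the last joint's range is limited). The gripper opens to 87 mm and grips with 3 to 60 N. Pads are 19 mm wide; open, the fingers measure 117 mm over their backs; the gripper's body (75 mm by 190 mm) begins 51 mm behind the grasp point.
Start: joints at [0.953, 0.527, 1.433, -0, 1.181, -0.178], TCP at [0.266, 0.566, 0.223] pointing down, gripper open.
Joint ranges: [-3.08, 3.08], [-0.75, 2.2], [0.22, 2.44], [-1.43, 4.57], [0, 2.65], [-2.85, 2.85]. Speed limits (rad/s): [2.79, 2.79, 3.14, 3.14, 3.14, 3.14].

INTERFACE

Orientations are given as a 3x3 rotation matrix whose columns are the frame's x, y, z axes.
In Python, from cell import get_state, capture, get_calibration, finish_job gives the robot as it stands. The module is installed in compiled form; this text tells all that it offers.
- The arm moves only by the shell command python3 -m handwheel 'ROWS' [FORCE]. ROWS is JSON, a list of rows, each an object with "claw": the opening, from 0 (shut) to 1 (fully open); "dp": the shift along the tool's x, y, z in m, a list of three; "roll": the turn about the tool's z in rad. A call has exactly 8 rows; each row shifts and turns the commanded pose from where the row before left it, along the tool's axes as they then stand; what a row does not reach is not made up. A row lasts 1/10 s, in which the tool goes at most 50 mm and 8.59 degrees, less where a joint would pass 70% of its speed; a pose out of reach is approached as far as the arm can. A call is refused whole if a number of a shift passes 0.05 or a number of a turn 0.15, either way. A call with a gripper value outside its range is refused whole. The fingers move at their own pace and stop on an object; FORCE is the grip in N (left out, the last holds). Time passes only in rows, so rows that do not move let the fingers close, or fill a call up. It gives the time, the measured TCP pose, the force, the opening and the grip force at its end, in the units of the state.
- get_state(): the state, without advancing time (a new reading comes with each control period).
- capture(name): name is "side" or "top"; returns the picture (480x640x3 uint8, blue, green, red); there is no depth.
- get_calibration(name): a dict with "intrinsics" (3x3 intrinsics, pixels), "dist" ([k1, k2, p1, p2, k3] as OpenCV has them; the pictures are not rectified), "view" (4x4, takes a point from world to camera coordinates). Camera axes: x right, y up, looking along -z (the intrinsics and any distortion apply to the point x, -y, -z); pixel columns grow to the right and rows downward; lengths in m; the calibration is good to about 2 mm. A picture is of the moment at which its call begins. get_calibration takes no time and is no camera call.
- finish_job(): hands the job in; it is judged then, once.
The state is a dict: "t": time; "q": joint angles; "joint_vel": joint speeds; "effort": joint torques, N m; "tool_pos": TCP position; "ee_rot": TCP orientation; "force": force on the tool from outside, world axes, zero at the start; "moment": the same for the moment, N m; "opening": finger opening in m; "grip_force": force on a finger pad.
Only numpy, scipy, OpenCV 4.12 (cv2) and the standard library are available. Lean on these libraries where they do the work, as an engineer would, in place of code of your own. Each camera call takes 0.05 s, during which the arm holds its last target. There are 200 camera calls.

## Working session

There is one attempt and no reset: what is moved stays moved. The work goes in short steps, Python scripts to look and compute and a shell command to move; the robot and the scene stay as the last step left them, time stands still between calls to the robot, and variables do not carry over. Pictures are saved under pics/ and viewed, at most 10 in all, crops included, and the job is handed in when it is done.

```bash
mkdir -p pics
python3 - <<'E'
from cell import *
import cv2
for n in("top","side"):
    cv2.imwrite(f"pics/{n}0.png",capture(n)); c=get_calibration(n); print(n,c)
s=get_state(); print({k:s[k] for k in("t","tool_pos","ee_rot","force","opening")})
E
```

```text
top {'intrinsics': array([[609.9942253 ,   0.        , 315.18931946],
       [  0.        , 609.9942253 , 247.26957474],
       [  0.        ,   0.        ,   1.        ]]), 'dist': array([-0.15636396,  0.        ,  0.        ,  0.        ,  0.        ]), 'view': array([[ 4.84264318e-04, -9.99891572e-01,  1.47176543e-02,
        -2.80883329e-02],
       [ 9.94475740e-01,  2.02638421e-03,  1.04947116e-01,
        -5.23465127e-01],
       [-1.04965561e-01,  1.45855280e-02,  9.94368892e-01,
        -1.34310914e+00],
       [ 0.00000000e+00,  0.00000000e+00,  0.00000000e+00,
         1.00000000e+00]])}
side {'intrinsics': array([[549.67602211,   0.        , 319.25413308],
       [  0.        , 549.67602211, 241.66292961],
       [  0.        ,   0.        ,   1.        ]]), 'dist': array([0.04321048, 0.        , 0.        , 0.        , 0.        ]), 'view': array([[ 0.81247878, -0.58280082,  0.01488071, -0.44407148],
       [ 0.33075279,  0.48181914,  0.81145111, -0.20901302],
       [-0.48008418, -0.65436497,  0.58423083, -0.89469567],
       [ 0.        ,  0.        ,  0.        ,  1.        ]])}
{'t': 0.1, 'tool_pos': array([0.2656841 , 0.56501692, 0.22168293]), 'ee_rot': array([[-9.04831148e-01,  4.25769059e-01, -1.14103138e-03],
       [ 4.25770425e-01,  9.04829897e-01, -1.54979548e-03],
       [ 3.72584345e-04, -1.88812064e-03, -9.99998148e-01]]), 'force': array([-0.06438352,  0.47610129,  0.1712633 ]), 'opening': 0.08676090969652835}
```

View pics/top0.png

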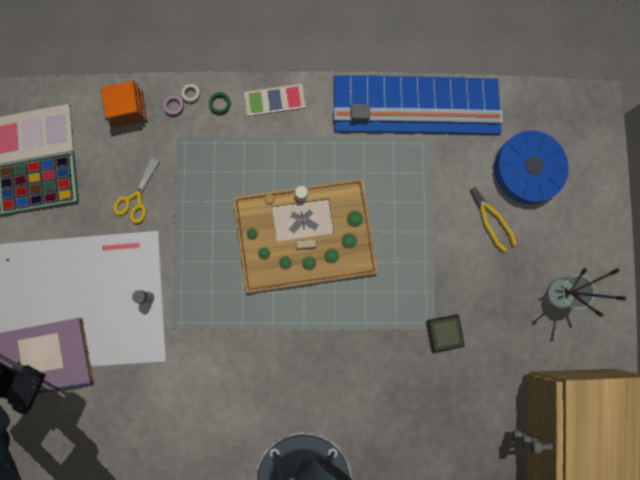

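View pics/side0.png

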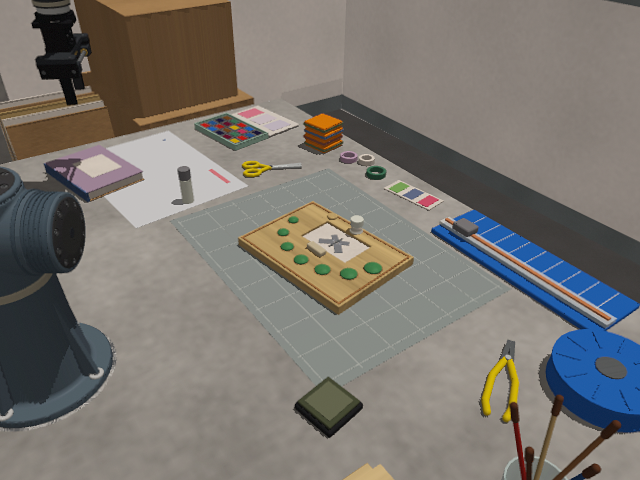

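Top view: the green stones run from the largest at (355,218) round to the smallest at (252,233). The pot is at (301,193) and the eraser at (306,244). The side view shows the same, with no obstacles over the arch.

```bash
cat > h.py <<'E'
from cell import *
import cv2,numpy as np
F=np.array([[-20,118],[28,97.4],[56.2,52.4],[65,0],[56.2,-52.4],[28,-97.4],[-20,-118]])/1e3
def ray(n,px,z):
    c=get_calibration(n); V=c["view"]; u=cv2.undistortPoints(np.array([[px]],float),c["intrinsics"],c["dist"])[0,0]
    d=V[:3,:3].T@np.array([u[0],-u[1],-1]); o=-V[:3,:3].T@V[:3,3]
    return o+d*(z-o[2])/d[2]
E
python3 - <<'E'
from h import *
roi={"top":(235,180,375,292),"side":(240,200,412,310)}
for n in("top","side"):
    im=cv2.imread(f"pics/{n}0.png"); hsv=cv2.cvtColor(im,cv2.COLOR_BGR2HSV)
    m=cv2.inRange(hsv,(50,90,30),(90,255,255)); r=roi[n]; k=np.zeros_like(m); k[r[1]:r[3],r[0]:r[2]]=m[r[1]:r[3],r[0]:r[2]]
    N,_,st,ce=cv2.connectedComponentsWithStats(k)
    b=[(st[i,4],ce[i]) for i in range(1,N) if st[i,4]>20]
    P=np.array([ray(n,c,.0245)[:2] for _,c in b])
    # order by y: stone1 on the image right (-y)
    o=np.argsort(P[:,1]); P=P[o]; print(n,[(b[i][0],b[i][1].round(1).tolist()) for i in o])
    if len(P)!=7: continue
    A=F-F.mean(0);B=P-P.mean(0);U,S,Vt=np.linalg.svd(A.T@B);R=(U@Vt).T
    t=P.mean(0)-R@F.mean(0)
    print("det",np.linalg.det(R),"yaw",np.degrees(np.arctan2(R[1,0],R[0,0])),"origin",t)
    print("meas",P.round(4).tolist()); print("fit",(F@R.T+t).round(4).tolist()); print("res mm",((P-F@R.T-t)*1e3).round(1).tolist())
    g=get_state();E=g["ee_rot"];
    d=np.c_[F@R.T+t,np.full(7,.045)]-g["tool_pos"]; print("first tool-frame shift",(E.T@d[0]).round(4)); print("steps",(np.diff(d,axis=0)@E).round(4).tolist())
E
```

```text
top [(np.int32(151), [354.6, 218.2]), (np.int32(134), [348.9, 240.3]), (np.int32(114), [331.3, 255.4]), (np.int32(99), [308.7, 262.8]), (np.int32(81), [285.2, 262.3]), (np.int32(68), [263.7, 252.9]), (np.int32(58), [251.6, 233.3])]
det 1.0000000000000007 yaw -171.43064896236658 origin [ 0.55305854 -0.00338592]
meas [[0.5902, -0.1169], [0.5399, -0.1036], [0.5054, -0.0636], [0.4887, -0.013], [0.4897, 0.04], [0.5109, 0.0883], [0.5553, 0.1163]]
fit [[0.5904, -0.1171], [0.5399, -0.1039], [0.5053, -0.0636], [0.4888, -0.0131], [0.4897, 0.0401], [0.5109, 0.0888], [0.5553, 0.1163]]
res mm [[-0.2, 0.2], [0.0, 0.3], [0.1, -0.1], [-0.1, 0.1], [0.1, -0.1], [0.0, -0.4], [0.1, 0.0]]
first tool-frame shift [-0.5843 -0.4786  0.1774]
steps [[0.0514, -0.0096, 0.0], [0.0485, 0.0217, -0.0], [0.0364, 0.0387, -0.0001], [0.0218, 0.0485, -0.0001], [0.0016, 0.0531, -0.0001], [-0.0285, 0.0438, -0.0001]]
side [(np.int32(160), [372.3, 267.7]), (np.int32(146), [348.2, 273.3]), (np.int32(125), [321.9, 269.2]), (np.int32(104), [300.5, 259.1]), (np.int32(81), [286.6, 246.1]), (np.int32(59), [282.7, 231.9]), (np.int32(49), [293.0, 219.4])]
det 1.0000000000000007 yaw -171.5489403929772 origin [ 0.55292246 -0.00593568]
meas [[0.5897, -0.119], [0.5396, -0.1058], [0.5049, -0.0662], [0.4886, -0.0155], [0.4896, 0.0373], [0.5109, 0.0855], [0.5558, 0.1137]]
fit [[0.59, -0.1197], [0.5395, -0.1064], [0.505, -0.066], [0.4886, -0.0155], [0.4896, 0.0376], [0.5109, 0.0863], [0.5554, 0.1137]]
res mm [[-0.3, 0.7], [0.1, 0.6], [-0.1, -0.2], [0.0, 0.0], [-0.0, -0.3], [-0.1, -0.8], [0.4, 0.0]]
first tool-frame shift [-0.5851 -0.4811  0.1774]
steps [[0.0514, -0.0094, 0.0], [0.0484, 0.0218, -0.0], [0.0364, 0.0387, -0.0001], [0.0217, 0.0485, -0.0001], [0.0015, 0.0531, -0.0001], [-0.0285, 0.0437, -0.0001]]
```

```bash
R='{"claw":0,"dp":[-0.036,-0.0295,0],"roll":0}'; true
python3 -m handwheel '[{"claw":0,"dp":[-0.036,-0.0295,0],"roll":0},{"claw":0,"dp":[-0.036,-0.0295,0],"roll":0},{"claw":0,"dp":[-0.036,-0.0295,0],"roll":0},{"claw":0,"dp":[-0.036,-0.0295,0],"roll":0},{"claw":0,"dp":[-0.036,-0.0295,0],"roll":0},{"claw":0,"dp":[-0.036,-0.0295,0],"roll":0},{"claw":0,"dp":[-0.036,-0.0295,0],"roll":0},{"claw":0,"dp":[-0.036,-0.0295,0],"roll":0}]' 10
```

```text
t: 0.9
tool_pos: [0.4264, 0.2276, 0.2224]
ee_rot: [[-0.905, 0.426, -0.0], [0.426, 0.905, -0.0], [0.0, -0.0, -1.0]]
force: [1.8, 0.2, -0.3]
opening: 0.031
grip_force: 0.0
```

```bash
python3 -m handwheel '[{"claw":0,"dp":[-0.036,-0.0295,0.01],"roll":0},{"claw":0,"dp":[-0.036,-0.0295,0.01],"roll":0},{"claw":0,"dp":[-0.036,-0.0295,0.01],"roll":0},{"claw":0,"dp":[-0.036,-0.0295,0.01],"roll":0},{"claw":0,"dp":[-0.036,-0.0295,0.01],"roll":0},{"claw":0,"dp":[-0.036,-0.0295,0.01],"roll":0},{"claw":0,"dp":[-0.036,-0.0295,0.01],"roll":0},{"claw":0,"dp":[-0.036,-0.0295,0.01],"roll":0}]'
python3 - <<'E'
from h import *
g=get_state();print(g["ee_rot"].T@(np.array([.5902,-.1184,.045])-g["tool_pos"]))
E
```

```text
t: 1.7
tool_pos: [0.5865, -0.1086, 0.1417]
ee_rot: [[-0.905, 0.426, -0.001], [0.426, 0.905, 0.0], [0.001, 0.0, -1.0]]
force: [0.7, 1.6, 0.3]
opening: 0.0002
grip_force: 0.0
[-0.00757139 -0.00728755  0.09667173]
```

```bash
python3 -m handwheel '[{"claw":0,"dp":[-0.002,-0.002,0.02],"roll":0},{"claw":0,"dp":[-0.002,-0.002,0.02],"roll":0},{"claw":0,"dp":[-0.002,-0.002,0.02],"roll":0},{"claw":0,"dp":[-0.0015,-0.0015,0.02],"roll":0},{"claw":0,"dp":[0,0,0.012],"roll":0},{"claw":0,"dp":[0,0,0.01],"roll":0},{"claw":0,"dp":[0,0,0.004],"roll":0},{"claw":0,"dp":[0,0,0],"roll":0}]'
python3 - <<'E'
from h import *
g=get_state();print(g["ee_rot"].T@(np.array([.5902,-.1184,.0255])-g["tool_pos"]),g["force"])
cv2.imwrite("pics/s1.png",cv2.resize(capture("side")[160:340,220:460],None,fx=3,fy=3))
E
```

```text
t: 2.5
tool_pos: [0.5897, -0.1165, 0.0363]
ee_rot: [[-0.905, 0.426, -0.001], [0.426, 0.905, 0.0], [0.001, -0.0, -1.0]]
force: [0.6, -0.5, 0.8]
opening: 0.0007
grip_force: 0.0
[-0.00120565 -0.00148275  0.01080136] [ 0.57095875 -0.45589394  0.77480634]
```

View pics/s1.png

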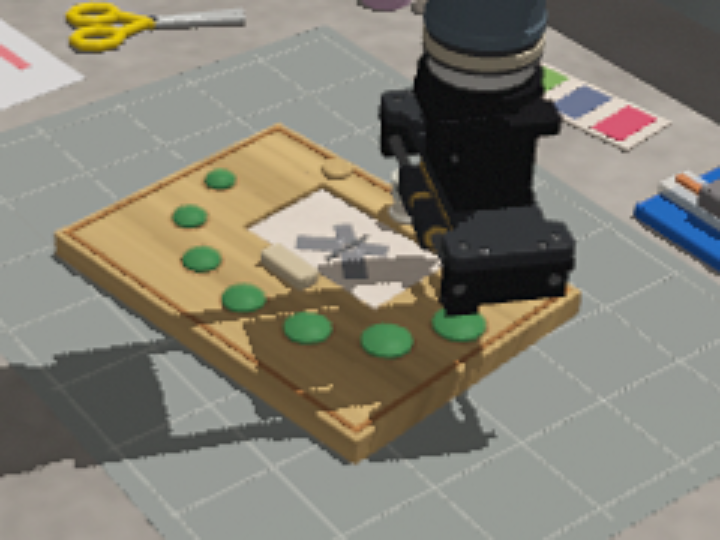

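The closed tips stand directly above stone 1, near (459,315) in the crop, and clear of the pot and eraser. Pressing.

```bash
python3 -m handwheel '[{"claw":0,"dp":[-0.001,-0.001,0.004],"roll":0},{"claw":0,"dp":[0,0,0.003],"roll":0},{"claw":0,"dp":[0,0,0.001],"roll":0},{"claw":0,"dp":[0,0,0.001],"roll":0},{"claw":0,"dp":[0,0,0.0005],"roll":0},{"claw":0,"dp":[0,0,0.0005],"roll":0},{"claw":0,"dp":[0,0,0.0005],"roll":0},{"claw":0,"dp":[0,0,0],"roll":0}]'
```

```text
t: 3.35
tool_pos: [0.5906, -0.1183, 0.0261]
ee_rot: [[-0.905, 0.426, 0.001], [0.426, 0.905, -0.0], [-0.001, 0.0, -1.0]]
force: [-0.1, -1.2, 0.8]
opening: 0.0004
grip_force: 0.9
```

```bash
python3 -m handwheel '[{"claw":0,"dp":[0,0,0.0003],"roll":0},{"claw":0,"dp":[0,0,0.0003],"roll":0},{"claw":0,"dp":[0,0,0.0003],"roll":0},{"claw":0,"dp":[0,0,0.0003],"roll":0},{"claw":0,"dp":[0,0,0],"roll":0},{"claw":0,"dp":[0,0,0],"roll":0},{"claw":0,"dp":[0,0,0],"roll":0},{"claw":0,"dp":[0,0,0],"roll":0}]'
```

```text
t: 4.15
tool_pos: [0.5907, -0.1182, 0.0255]
ee_rot: [[-0.905, 0.426, 0.001], [0.426, 0.905, -0.0], [-0.001, 0.0, -1.0]]
force: [-0.9, -0.2, 5.4]
opening: 0.0001
grip_force: 3.0
```

```bash
python3 -m handwheel '[{"claw":0,"dp":[0,0,0.0003],"roll":0},{"claw":0,"dp":[0,0,0.0003],"roll":0},{"claw":0,"dp":[0,0,0],"roll":0},{"claw":0,"dp":[0,0,0],"roll":0},{"claw":0,"dp":[0,0,0],"roll":0},{"claw":0,"dp":[0,0,0],"roll":0},{"claw":0,"dp":[0,0,0],"roll":0},{"claw":0,"dp":[0,0,0],"roll":0}]'
```

```text
t: 4.95
tool_pos: [0.5907, -0.1183, 0.0254]
ee_rot: [[-0.905, 0.426, 0.001], [0.426, 0.905, -0.0], [-0.001, -0.0, -1.0]]
force: [-1.5, 0.7, 9.5]
opening: 0.0006
grip_force: 4.5
```

```bash
python3 -m handwheel '[{"claw":0,"dp":[0,0,-0.01],"roll":0},{"claw":0,"dp":[0,0,-0.005],"roll":0},{"claw":0,"dp":[0.017,-0.003,0],"roll":0},{"claw":0,"dp":[0.017,-0.003,0],"roll":0},{"claw":0,"dp":[0.0174,-0.0035,0],"roll":0},{"claw":0,"dp":[0,0,0.004],"roll":0},{"claw":0,"dp":[0,0,0.004],"roll":0},{"claw":0,"dp":[0,0,0],"roll":0}]'
python3 -m handwheel '[{"claw":0,"dp":[0,0,0.002],"roll":0},{"claw":0,"dp":[0,0,0.001],"roll":0},{"claw":0,"dp":[0,0,0.001],"roll":0},{"claw":0,"dp":[0,0,0.0005],"roll":0},{"claw":0,"dp":[0,0,0.0005],"roll":0},{"claw":0,"dp":[0,0,0.0005],"roll":0},{"claw":0,"dp":[0,0,0.0005],"roll":0},{"claw":0,"dp":[0,0,0],"roll":0}]'
python3 -m handwheel '[{"claw":0,"dp":[0,0,0.0005],"roll":0},{"claw":0,"dp":[0,0,0.0005],"roll":0},{"claw":0,"dp":[0,0,0],"roll":0},{"claw":0,"dp":[0,0,0],"roll":0},{"claw":0,"dp":[0,0,0],"roll":0},{"claw":0,"dp":[0,0,0],"roll":0},{"claw":0,"dp":[0,0,0],"roll":0},{"claw":0,"dp":[0,0,0],"roll":0}]'
python3 - <<'E'
from h import *
cv2.imwrite("pics/s2.png",cv2.resize(capture("side")[160:340,220:460],None,fx=3,fy=3))
E
```

```text
t: 5.75
tool_pos: [0.5409, -0.1053, 0.0307]
ee_rot: [[-0.905, 0.426, 0.001], [0.426, 0.905, -0.0], [-0.001, 0.0, -1.0]]
force: [0.4, -0.4, -0.2]
opening: 0.0003
grip_force: 0.0
t: 6.55
tool_pos: [0.5402, -0.105, 0.0256]
ee_rot: [[-0.905, 0.426, 0.001], [0.426, 0.905, -0.0], [-0.001, 0.0, -1.0]]
force: [1.2, -1.2, 3.4]
opening: 0.0005
grip_force: 2.0
t: 7.35
tool_pos: [0.5403, -0.105, 0.0254]
ee_rot: [[-0.905, 0.426, 0.001], [0.426, 0.905, -0.001], [-0.002, 0.0, -1.0]]
force: [0.3, -0.4, 10.5]
opening: 0.0006
grip_force: 5.0
```

View pics/s2.png

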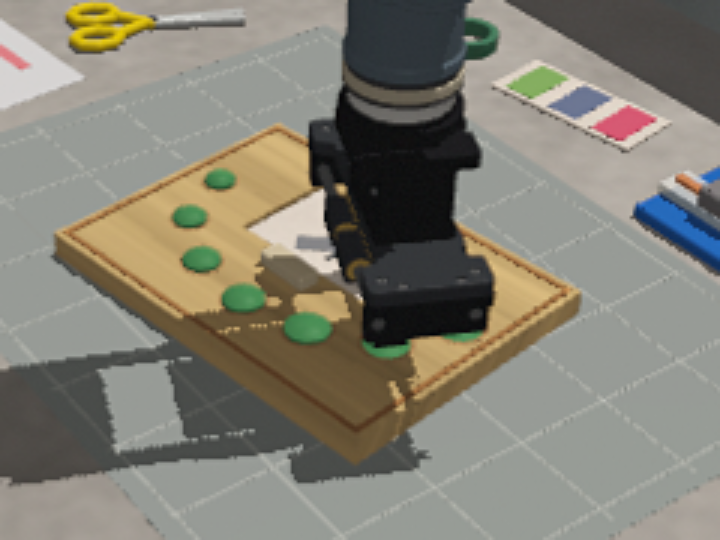

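Stone 2 is home at z 25.4 mm with a firm stop, and the frame edges and corners, (55,235) and (580,290), have not moved. On to stones 3 and 4.

```bash
python3 -m handwheel '[{"claw":0,"dp":[0,0,-0.01],"roll":0},{"claw":0,"dp":[0,0,-0.005],"roll":0},{"claw":0,"dp":[0.016,0.007,0],"roll":0},{"claw":0,"dp":[0.016,0.007,0],"roll":0},{"claw":0,"dp":[0.0165,0.0078,0],"roll":0},{"claw":0,"dp":[0,0,0.004],"roll":0},{"claw":0,"dp":[0,0,0.004],"roll":0},{"claw":0,"dp":[0,0,0],"roll":0}]'
python3 -m handwheel '[{"claw":0,"dp":[0,0,0.002],"roll":0},{"claw":0,"dp":[0,0,0.001],"roll":0},{"claw":0,"dp":[0,0,0.001],"roll":0},{"claw":0,"dp":[0,0,0.0005],"roll":0},{"claw":0,"dp":[0,0,0.0005],"roll":0},{"claw":0,"dp":[0,0,0.0005],"roll":0},{"claw":0,"dp":[0,0,0.0005],"roll":0},{"claw":0,"dp":[0,0,0],"roll":0}]'
python3 -m handwheel '[{"claw":0,"dp":[0,0,0.0005],"roll":0},{"claw":0,"dp":[0,0,0.0004],"roll":0},{"claw":0,"dp":[0,0,0],"roll":0},{"claw":0,"dp":[0,0,0],"roll":0},{"claw":0,"dp":[0,0,0],"roll":0},{"claw":0,"dp":[0,0,0],"roll":0},{"claw":0,"dp":[0,0,0],"roll":0},{"claw":0,"dp":[0,0,0],"roll":0}]'
```

```text
t: 8.2
tool_pos: [0.5059, -0.0651, 0.0306]
ee_rot: [[-0.905, 0.426, 0.0], [0.426, 0.905, -0.0], [-0.0, -0.0, -1.0]]
force: [0.2, -0.3, -0.3]
opening: 0.0007
grip_force: 0.0
t: 9.0
tool_pos: [0.5057, -0.0647, 0.0256]
ee_rot: [[-0.905, 0.426, 0.001], [0.426, 0.905, -0.001], [-0.001, 0.0, -1.0]]
force: [1.8, -1.2, 4.1]
opening: 0.0003
grip_force: 2.1
t: 9.8
tool_pos: [0.5058, -0.0647, 0.0254]
ee_rot: [[-0.905, 0.426, 0.002], [0.426, 0.905, -0.001], [-0.002, 0.0, -1.0]]
force: [0.4, -1.1, 10.4]
opening: 0.0006
grip_force: 5.2
```

Stone 3 is home. Stone 4 is next, step (0.0364, 0.0387).

```bash
python3 -m handwheel '[{"claw":0,"dp":[0,0,-0.01],"roll":0},{"claw":0,"dp":[0,0,-0.005],"roll":0},{"claw":0,"dp":[0.012,0.013,0],"roll":0},{"claw":0,"dp":[0.012,0.013,0],"roll":0},{"claw":0,"dp":[0.0124,0.0127,0],"roll":0},{"claw":0,"dp":[0,0,0.004],"roll":0},{"claw":0,"dp":[0,0,0.004],"roll":0},{"claw":0,"dp":[0,0,0],"roll":0}]'
python3 -m handwheel '[{"claw":0,"dp":[0,0,0.002],"roll":0},{"claw":0,"dp":[0,0,0.001],"roll":0},{"claw":0,"dp":[0,0,0.001],"roll":0},{"claw":0,"dp":[0,0,0.0005],"roll":0},{"claw":0,"dp":[0,0,0.0005],"roll":0},{"claw":0,"dp":[0,0,0.0005],"roll":0},{"claw":0,"dp":[0,0,0.0005],"roll":0},{"claw":0,"dp":[0,0,0],"roll":0}]'
python3 -m handwheel '[{"claw":0,"dp":[0,0,0.0005],"roll":0},{"claw":0,"dp":[0,0,0.0004],"roll":0},{"claw":0,"dp":[0,0,0],"roll":0},{"claw":0,"dp":[0,0,0],"roll":0},{"claw":0,"dp":[0,0,0],"roll":0},{"claw":0,"dp":[0,0,0],"roll":0},{"claw":0,"dp":[0,0,0],"roll":0},{"claw":0,"dp":[0,0,0],"roll":0}]'
```

```text
t: 10.6
tool_pos: [0.4886, -0.0138, 0.0306]
ee_rot: [[-0.905, 0.425, -0.001], [0.425, 0.905, 0.0], [0.001, -0.0, -1.0]]
force: [-0.4, 0.3, 0.4]
opening: 0.0009
grip_force: 0.0
t: 11.4
tool_pos: [0.4891, -0.0142, 0.0256]
ee_rot: [[-0.905, 0.426, 0.001], [0.426, 0.905, -0.0], [-0.001, -0.0, -1.0]]
force: [0.5, -1.4, 4.0]
opening: 0.0005
grip_force: 1.9
t: 12.2
tool_pos: [0.4892, -0.0142, 0.0254]
ee_rot: [[-0.905, 0.425, 0.001], [0.425, 0.905, -0.001], [-0.002, 0.0, -1.0]]
force: [-1.4, -1.7, 10.1]
opening: 0.0003
grip_force: 5.2
```

Run:
```python
from h import *
cv2.imwrite("pics/s4.png",cv2.resize(capture("side")[160:340,220:460],None,fx=3,fy=3))
```

```text
(no output)
```

View pics/s4.png

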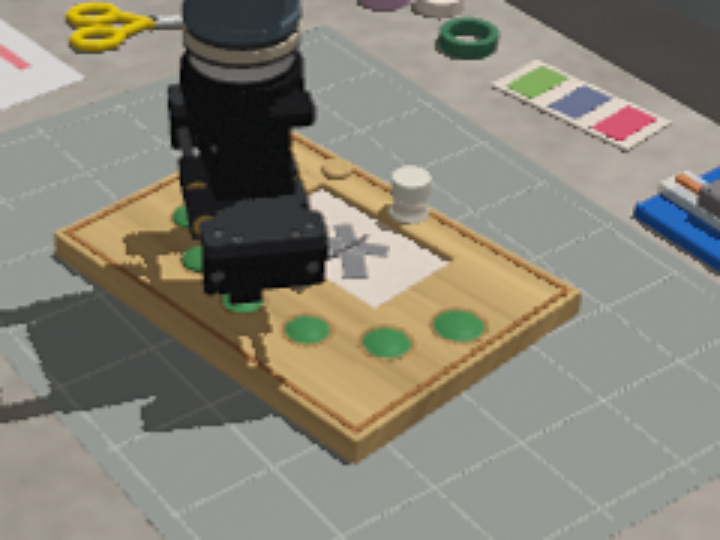

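Stones 1 to 3, at (459,326), (387,342) and (307,329), sit low in their pockets, and the pot and button are undisturbed. Stone 5 is next.

```bash
python3 -m handwheel '[{"claw":0,"dp":[0,0,-0.01],"roll":0},{"claw":0,"dp":[0,0,-0.005],"roll":0},{"claw":0,"dp":[0.007,0.016,0],"roll":0},{"claw":0,"dp":[0.007,0.016,0],"roll":0},{"claw":0,"dp":[0.0078,0.0165,0],"roll":0},{"claw":0,"dp":[0,0,0.004],"roll":0},{"claw":0,"dp":[0,0,0.004],"roll":0},{"claw":0,"dp":[0,0,0],"roll":0}]'
python3 -m handwheel '[{"claw":0,"dp":[0,0,0.002],"roll":0},{"claw":0,"dp":[0,0,0.001],"roll":0},{"claw":0,"dp":[0,0,0.001],"roll":0},{"claw":0,"dp":[0,0,0.0005],"roll":0},{"claw":0,"dp":[0,0,0.0005],"roll":0},{"claw":0,"dp":[0,0,0.0005],"roll":0},{"claw":0,"dp":[0,0,0.0005],"roll":0},{"claw":0,"dp":[0,0,0],"roll":0}]'
python3 -m handwheel '[{"claw":0,"dp":[0,0,0.0005],"roll":0},{"claw":0,"dp":[0,0,0.0004],"roll":0},{"claw":0,"dp":[0,0,0],"roll":0},{"claw":0,"dp":[0,0,0],"roll":0},{"claw":0,"dp":[0,0,0],"roll":0},{"claw":0,"dp":[0,0,0],"roll":0},{"claw":0,"dp":[0,0,0],"roll":0},{"claw":0,"dp":[0,0,0],"roll":0}]'
```

```text
t: 13.05
tool_pos: [0.4893, 0.0389, 0.0308]
ee_rot: [[-0.905, 0.426, -0.001], [0.426, 0.905, 0.0], [0.001, -0.0, -1.0]]
force: [-0.2, -0.4, 0.8]
opening: 0.0001
grip_force: 0.0
t: 13.85
tool_pos: [0.4899, 0.0391, 0.0256]
ee_rot: [[-0.905, 0.426, 0.0], [0.426, 0.905, -0.0], [-0.0, -0.0, -1.0]]
force: [-1.3, -1.8, 3.2]
opening: 0.0005
grip_force: 1.7
t: 14.65
tool_pos: [0.4899, 0.0391, 0.0254]
ee_rot: [[-0.905, 0.426, 0.001], [0.426, 0.905, -0.0], [-0.001, 0.0, -1.0]]
force: [-1.2, -3.0, 9.9]
opening: 0.0003
grip_force: 4.9
```

Stone 5 is home. Stone 6 is next, step (0.0016, 0.0531).

```bash
python3 -m handwheel '[{"claw":0,"dp":[0,0,-0.01],"roll":0},{"claw":0,"dp":[0,0,-0.005],"roll":0},{"claw":0,"dp":[0.0005,0.018,0],"roll":0},{"claw":0,"dp":[0.0005,0.018,0],"roll":0},{"claw":0,"dp":[0.0005,0.017,0],"roll":0},{"claw":0,"dp":[0,0,0.004],"roll":0},{"claw":0,"dp":[0,0,0.004],"roll":0},{"claw":0,"dp":[0,0,0],"roll":0}]'
python3 -m handwheel '[{"claw":0,"dp":[0,0,0.002],"roll":0},{"claw":0,"dp":[0,0,0.001],"roll":0},{"claw":0,"dp":[0,0,0.001],"roll":0},{"claw":0,"dp":[0,0,0.0005],"roll":0},{"claw":0,"dp":[0,0,0.0005],"roll":0},{"claw":0,"dp":[0,0,0.0005],"roll":0},{"claw":0,"dp":[0,0,0.0005],"roll":0},{"claw":0,"dp":[0,0,0],"roll":0}]'
python3 -m handwheel '[{"claw":0,"dp":[0,0,0.0005],"roll":0},{"claw":0,"dp":[0,0,0.0004],"roll":0},{"claw":0,"dp":[0,0,0],"roll":0},{"claw":0,"dp":[0,0,0],"roll":0},{"claw":0,"dp":[0,0,0],"roll":0},{"claw":0,"dp":[0,0,0],"roll":0},{"claw":0,"dp":[0,0,0],"roll":0},{"claw":0,"dp":[0,0,0],"roll":0}]'
```

```text
t: 15.45
tool_pos: [0.5097, 0.0874, 0.0308]
ee_rot: [[-0.905, 0.426, -0.002], [0.426, 0.905, 0.0], [0.002, -0.001, -1.0]]
force: [-0.1, 0.2, -0.1]
opening: 0.0004
grip_force: 0.0
t: 16.25
tool_pos: [0.5109, 0.0878, 0.0257]
ee_rot: [[-0.905, 0.426, 0.0], [0.426, 0.905, -0.0], [-0.0, -0.0, -1.0]]
force: [-1.4, -0.8, 3.6]
opening: 0.0001
grip_force: 1.5
t: 17.05
tool_pos: [0.5109, 0.0878, 0.0254]
ee_rot: [[-0.905, 0.426, 0.0], [0.426, 0.905, -0.0], [-0.0, -0.0, -1.0]]
force: [-2.8, -1.3, 8.4]
opening: 0.0006
grip_force: 4.3
```

```bash
python3 -m handwheel '[{"claw":0,"dp":[0,0,-0.01],"roll":0},{"claw":0,"dp":[0,0,-0.005],"roll":0},{"claw":0,"dp":[-0.0095,0.0145,0],"roll":0},{"claw":0,"dp":[-0.0095,0.0145,0],"roll":0},{"claw":0,"dp":[-0.0095,0.0147,0],"roll":0},{"claw":0,"dp":[0,0,0.004],"roll":0},{"claw":0,"dp":[0,0,0.004],"roll":0},{"claw":0,"dp":[0,0,0],"roll":0}]'
python3 -m handwheel '[{"claw":0,"dp":[0,0,0.002],"roll":0},{"claw":0,"dp":[0,0,0.001],"roll":0},{"claw":0,"dp":[0,0,0.001],"roll":0},{"claw":0,"dp":[0,0,0.0005],"roll":0},{"claw":0,"dp":[0,0,0.0005],"roll":0},{"claw":0,"dp":[0,0,0.0005],"roll":0},{"claw":0,"dp":[0,0,0.0005],"roll":0},{"claw":0,"dp":[0,0,0],"roll":0}]'
python3 -m handwheel '[{"claw":0,"dp":[0,0,0.0005],"roll":0},{"claw":0,"dp":[0,0,0.0004],"roll":0},{"claw":0,"dp":[0,0,0],"roll":0},{"claw":0,"dp":[0,0,0],"roll":0},{"claw":0,"dp":[0,0,0],"roll":0},{"claw":0,"dp":[0,0,0],"roll":0},{"claw":0,"dp":[0,0,0],"roll":0},{"claw":0,"dp":[0,0,0],"roll":0}]'
```

```text
t: 17.85
tool_pos: [0.5533, 0.115, 0.0307]
ee_rot: [[-0.905, 0.426, -0.003], [0.426, 0.905, -0.0], [0.003, -0.002, -1.0]]
force: [-0.1, 1.3, 0.4]
opening: 0.0005
grip_force: 0.0
t: 18.65
tool_pos: [0.5552, 0.1152, 0.0257]
ee_rot: [[-0.905, 0.426, -0.0], [0.426, 0.905, -0.0], [0.0, -0.0, -1.0]]
force: [-1.7, -0.3, 2.8]
opening: 0.0004
grip_force: 1.2
t: 19.45
tool_pos: [0.5552, 0.1152, 0.0254]
ee_rot: [[-0.905, 0.426, 0.0], [0.426, 0.905, -0.0], [-0.0, -0.0, -1.0]]
force: [-2.9, -1.0, 7.3]
opening: 0.0004
grip_force: 3.6
```

All seven are on their stops. Moving clear and checking.

```bash
python3 -m handwheel '[{"claw":0,"dp":[0,0,-0.01],"roll":0},{"claw":0,"dp":[0,0,-0.03],"roll":0},{"claw":0,"dp":[0,0,-0.04],"roll":0},{"claw":0,"dp":[0,0,-0.04],"roll":0},{"claw":0,"dp":[0,0,-0.04],"roll":0},{"claw":0,"dp":[0,0,-0.03],"roll":0},{"claw":0,"dp":[0.01,0.03,0],"roll":0},{"claw":0,"dp":[0.015,0.04,0],"roll":0}]'
python3 -m handwheel '[{"claw":0,"dp":[0.015,0.04,0],"roll":0},{"claw":0,"dp":[0.015,0.04,0],"roll":0},{"claw":0,"dp":[0.015,0.04,0],"roll":0},{"claw":0,"dp":[0.015,0.03,0],"roll":0},{"claw":0,"dp":[0.01,0.02,0],"roll":0},{"claw":0,"dp":[0,0,0],"roll":0},{"claw":0,"dp":[0,0,0],"roll":0},{"claw":0,"dp":[0,0,0],"roll":0}]'
python3 - <<'E'
from h import *
a=capture("top");b=capture("side");cv2.imwrite("pics/t9.png",a)
cv2.imwrite("pics/s9.png",cv2.resize(b[160:340,220:460],None,fx=3,fy=3))
for n,im,r in(("top",a,(235,180,375,292)),("side",b,(240,200,412,310))):
    m=cv2.inRange(cv2.cvtColor(im,cv2.COLOR_BGR2HSV),(50,90,30),(90,255,255));k=np.zeros_like(m);k[r[1]:r[3],r[0]:r[2]]=m[r[1]:r[3],r[0]:r[2]]
    N,_,st,ce=cv2.connectedComponentsWithStats(k);print(n,[ce[i].round(1).tolist() for i in range(1,N) if st[i,4]>20])
E
```

```text
t: 20.25
tool_pos: [0.5645, 0.1886, 0.2172]
ee_rot: [[-0.903, 0.429, 0.006], [0.429, 0.903, 0.0], [-0.005, 0.003, -1.0]]
force: [-0.1, 0.5, -0.7]
opening: 0.0002
grip_force: 0.0
t: 21.05
tool_pos: [0.5716, 0.3718, 0.2148]
ee_rot: [[-0.904, 0.427, 0.0], [0.427, 0.904, -0.0], [-0.0, -0.0, -1.0]]
force: [-1.0, -0.6, 0.4]
opening: 0.0004
grip_force: 0.0
top [[354.6, 218.1], [251.6, 233.5], [348.9, 240.4], [263.7, 253.0], [331.1, 255.4], [285.1, 262.2], [308.7, 262.7]]
side [[292.9, 220.1], [282.6, 232.3], [286.6, 246.5], [300.7, 259.5], [322.1, 269.5], [372.5, 268.3], [348.4, 273.9]]
```

View pics/s9.png

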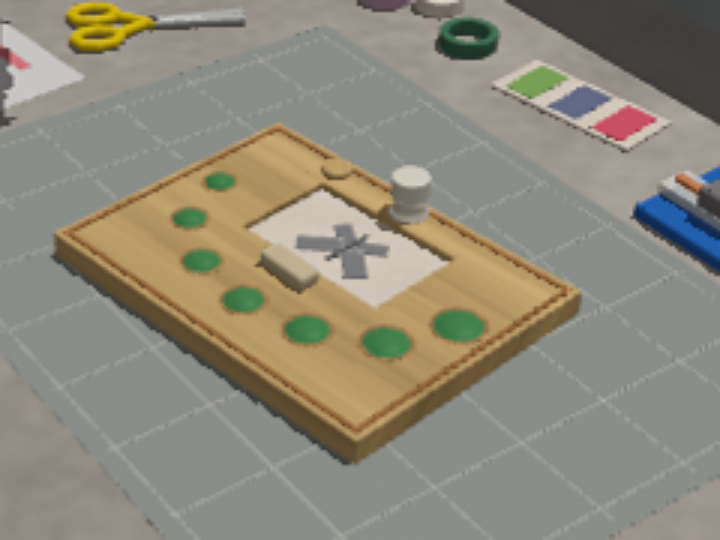

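View pics/t9.png

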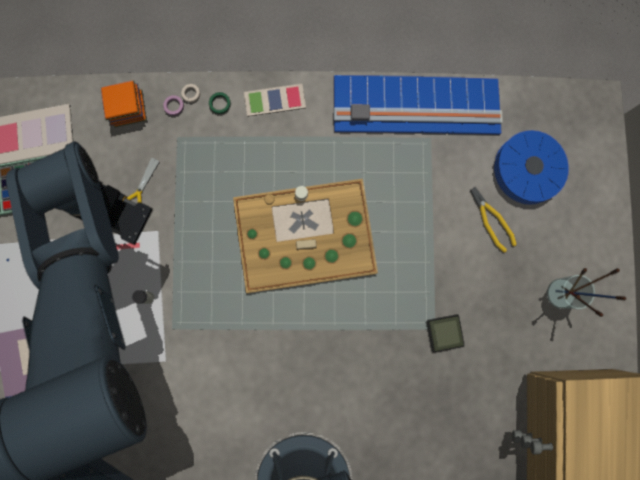

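All the stones sit low at the same pixels in the top view, such as (355,218) and (252,233). The frame, pot (301,193), eraser (306,244) and other things are where they were, and the arm is clear.

```bash
python3 -c "from cell import *; print(finish_job())"
```

```text
the job is handed in; nothing more can be done
None
```

I pressed all seven stones home in order, largest to smallest, each to its hard stop (crowns 25.4 mm above the table) with about 10 N at most in the readings; the frame and the things on and around it look unmoved, the arm is clear, and the job was handed in at about 21 s.

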